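Tip a cast housing onto its machined face and bed it against the stop bar

TASK

The blue cast housing stands on end on the grey bench board. Push it gently, high on the side with the round boss, so that it topples onto its bright machined face; then slide it sideways until it lies with its whole length square and tight against the aluminium stop bar, and keep it pressed against the bar with roughly 10 N (a kilo's weight, over and above what it takes to slide it) for a second before backing off. The bar is held only by magnets: never load it with more than 20 N and do not shift it, and the tool holder, oil bottle and brass gauge are to be left alone.

Things in the scene. Friction and masses are not known exactly. Their poses are not given: they have to be found in the camera images.
- housing_mid (a point): centre of the loose hollow cast housing (0.6 to 1 kg): a block 90 mm (x) by 84 mm (y) by 150 mm (z). It starts standing on end, z up, this point 75 mm above the board. +y side: bright flat machined face; all else is blue; -y side: round boss 48 mm across, 6 mm proud, 60 mm above the lower end, flat above it. To end: +y side down, this point 42 mm above the board
- housing: the same housing; origin at the centre of its 90 x 84 mm end that is at first the lower one, axes as above. At first +x looks roughly at the bar, +x side 65 to 105 mm from it; toppled over its +y foot edge it comes to lie beside the bar, clear of it. To end: z level along the bar, the 150 mm long +x side against the bar
- stop_face (a point): middle of the working face (the side nearer the robot) of the aluminium stop bar, which is 270 mm long (y), 30 mm thick (x), 64 mm high (z), with two red magnet caps. Axes: x points into the bar, square to its face; y along the bar; z up. The point lies 32 mm above the board's top
- stop (a joint): how far the stop bar has been pushed away along its x (m), 0 as set; it gives way if pushed with more than about 24 N and does not come back
- board: grey plastic bench board, fixed, 360 mm (x) by 500 mm (y) by 12 mm thick; origin at the centre of its underside on the table. The bar's face stands 120 mm from the board's centre along the board's +x, the bar parallel to its y. Sliding the housing on it takes 3 to 7 N
- holder: steel tool holder upright on a black round foot, 68 mm across, 98 mm tall, loose on the board beyond where the housing comes down; origin under its centre. Leave alone
- oil: yellow oil bottle with red cap, 48 mm across, 110 mm tall, loose on the table; origin under its centre. Leave alone
- setting_gauge: brass setting gauge, turned, 56 mm across, 60 mm tall, loose on the table; origin under its centre. Leave alone
There are look-alikes about, which are no part of the job. There is more than one size of the housing; the one meant has the size given above.

How it is judged:
By the outcome, as a careful person would: the job done as asked, in the order asked, and still so for the second after the job is handed in, with the robot touching nothing.
It also fails if it takes over 72 s, if anything falls off the work surface, if the arm or the gripper's body presses on something with over 40 N, if the wrist force passes 120 N, or if a joint passes its speed limit or range.

ROBOT

A 6-joint arm with a two-finger parallel gripper is mounted at the origin on the work surface. World frame = base frame: x ahead of the robot, y to its left, z up, the work surface at z = 0. Lengths are in m, angles in rad, forces in N, time in s.
With the tool pointing down it reaches from about 0.35 to 0.775 m from the base axis. Payload 7.3 kg.
Tool frame: the origin (TCP) lies between the finger pads; the fingertips stand 25 mm ahead of it and the grasp point (between the pads) lies 6 mm ahead of it; y points along the fingers, z is the direction in which the jaws open and shut, and the axes are right-handed (so a half turn about y gives the same grasp; the last joint's range is limited). The gripper opens to 92 mm and grips with 3 to 60 N. Pads are 19 mm wide; open, the fingers measure 130 mm over their backs; the gripper's body (75 mm by 190 mm) begins 47 mm behind the grasp point.
Start: joints at [1.173, 0.342, 1.524, -0, 1.275, -0.146], TCP at [0.131, 0.508, 0.252] pointing down, gripper open.
Joint ranges: [-2.53, 2.53], [-0.77, 2.02], [0.04, 2.7], [-1, 4.14], [0.28, 2.66], [-3.11, 3.11]. Speed limits (rad/s): [2.57, 2.57, 3.14, 3.14, 3.14, 3.14].

INTERFACE

Orientations are given as [roll, pitch, yaw] about the fixed x, y, z axes, in that order (R = Rz(yaw) Ry(pitch) Rx(roll)).
In Python, from cell import sensors, read_camera, hand_in gives the robot as it stands. The module is installed in compiled form; this text tells all that it offers.
- The arm moves only by the tool send_rows, never from a script. Its argument "motion" is a list that holds one entry, the list of rows, each a list of 4 numbers: the shift along the tool's x, y, z in m, then the turn about the tool's y in degrees. In form: [[[tx, ty, tz, twist], ...]]. A call has 1 to 8 rows; each row is the pose to reach, as a shift and turn from the pose measured when the call began, along the tool's axes at that moment; what a row does not reach only later rows make up. A row lasts 1/10 s, in which the tool goes at most 50 mm and 8.59 degrees, less where a joint would pass 70% of its speed; a pose out of reach is approached as far as the arm can. A call with a gripper value outside its range is refused whole. "gripper" is the opening, from 0 (shut) to 1 (fully open), set as the call begins (left out, the last holds). The fingers move at their own pace and stop on an object; "grip_force" is the grip in N (left out, the last holds). Time passes only in rows, so rows that repeat a pose let the fingers close. It gives the time, the measured TCP pose, the force and the opening at its end, in the units of the state.
- sensors.observe(): the state, without advancing time (a new reading comes with each control period).
- read_camera(name): name is "scene" or "top" or "wrist"; returns a dict with "frame" (400x640x3 uint8, red, green, blue), "fx", "fy", "cx", "cy" (pixels), "extrinsics" (4x4, takes a point from world to camera coordinates). Camera axes: x right, y up, looking along -z (the intrinsics and any distortion apply to the point x, -y, -z); pixel columns grow to the right and rows downward; lengths in m; the calibration is good to about 2 mm. A picture is of the moment at which its call begins. There is no depth.
- hand_in(): hands the job in, once; it reports no verdict.
The state is a dict: "time": time; "qpos": joint angles; "qvel": joint speeds; "joint_efforts": joint torques, N m; "tool_pos": TCP position; "tool_rot": TCP orientation; "contact_force": force on the tool from outside, world axes, zero at the start; "torque": the same for the moment, N m; "opening": finger opening in m.
Only numpy, scipy, OpenCV 4.12 (cv2) and the standard library are available. Lean on these libraries where they do the work, as an engineer would, in place of code of your own. Each camera call takes 0.05 s, during which the arm holds its last target.

## Working session

There is one attempt and no reset: what is moved stays moved. The work goes in short steps, Python scripts to look and compute and a tool call to move; the robot and the scene stay as the last step left them, time stands still between calls to the robot, and variables do not carry over. Pictures are saved under pics/ and viewed, and the job is handed in when it is done.

Besides the shell and the picture viewer there is one more tool, called after "Call:" as name(argument=value, ...) on one line, values as JSON. send_rows: Moves the arm, as the interface text tells. Its arguments: {"type":"object","properties":{"motion":{"type":"array"},"gripper":{"type":"number"},"grip_force":{"type":"number"}},"required":["motion"]}

```bash
mkdir -p pics; cat > h.py <<'E'
import numpy as np, cv2
from cell import sensors, read_camera
def cam(n,save=None):
    c=read_camera(n)
    if save: cv2.imwrite('pics/'+save,cv2.cvtColor(c['frame'],cv2.COLOR_RGB2BGR))
    return c
def proj(c,P):
    P=np.atleast_2d(P); E=np.array(c['extrinsics']); q=P@E[:3,:3].T+E[:3,3]
    return np.c_[c['fx']*q[:,0]/-q[:,2]+c['cx'], c['fy']*-q[:,1]/-q[:,2]+c['cy']]
def ray(c,u,v):
    E=np.array(c['extrinsics']);R=E[:3,:3]
    d=np.array([(u-c['cx'])/c['fx'],-(v-c['cy'])/c['fy'],-1.]);o=-R.T@E[:3,3]
    return o,R.T@d
def onz(c,u,v,z):
    o,d=ray(c,u,v); return o+d*(z-o[2])/d[2]
E
python3 - <<'E'
from h import *
s=sensors.observe()
for k in s: print(k,s[k])
for n in ['scene','top','wrist']:
    c=cam(n,n+'0.png'); print(n,[ (k,c[k]) for k in c if k!='frame'])
E
```

```text
time 0.0
qpos [ 1.17299134e+00  3.42743259e-01  1.52502530e+00  1.44376591e-05
  1.27541418e+00 -1.45995576e-01]
qvel [ 0.00017139  0.00086822  0.00150284 -0.00029109 -0.00044438 -0.00084121]
joint_efforts [-7.94075095e-05 -4.31246352e+01 -2.44219726e+01  7.17528211e-02
  5.58433961e-02 -8.03952071e-05]
tool_pos [0.13063214 0.50809962 0.25103139]
tool_rot [-1.57236749e+00  2.44979988e-04 -2.51813822e-01]
contact_force [-1.07415259  0.84783434 -0.10118901]
torque [-0.01728358 -0.04411868 -0.012707  ]
opening 0.09199608972368864
scene [('fx', 385.0635856179657), ('fy', 385.0635856179657), ('cx', 327.7099759679078), ('cy', 194.75179015000703), ('extrinsics', array([[ 0.76679386,  0.64178335,  0.01188731, -0.40954615],
       [-0.38630274,  0.44660086,  0.80704267,  0.14268811],
       [ 0.51263766, -0.62342746,  0.59037346, -1.35460617],
       [ 0.        ,  0.        ,  0.        ,  1.        ]]))]
top [('fx', 456.7980973193012), ('fy', 456.7980973193012), ('cx', 320.32196803664544), ('cy', 191.510100672474), ('extrinsics', array([[-0.01880833, -0.99980322, -0.00630548,  0.02485952],
       [ 0.98142204, -0.01966619,  0.1908508 , -0.52247114],
       [-0.19093725, -0.00259875,  0.9815988 , -1.34523883],
       [ 0.        ,  0.        ,  0.        ,  1.        ]]))]
wrist [('fx', 299.26233650938326), ('fy', 299.26233650938326), ('cx', 320.6500329749118), ('cy', 199.79896007720055), ('extrinsics', array([[ 0.2505719 ,  0.96809737, -0.00109692, -0.52407808],
       [-0.92883631,  0.24009027, -0.28216975,  0.03453781],
       [-0.27290443,  0.07172267,  0.95936387, -0.39187694],
       [ 0.        ,  0.        ,  0.        ,  1.        ]]))]
```

View pics/scene0.png

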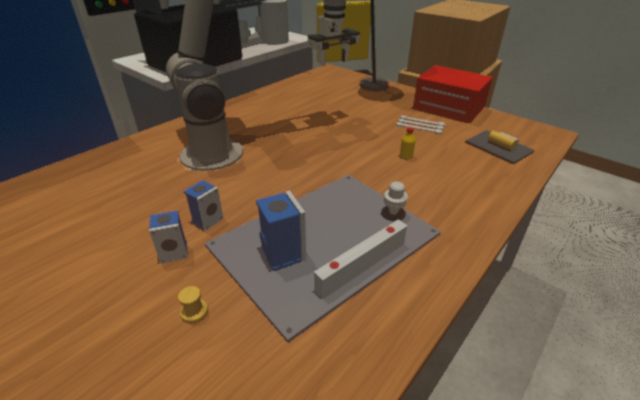

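View pics/top0.png

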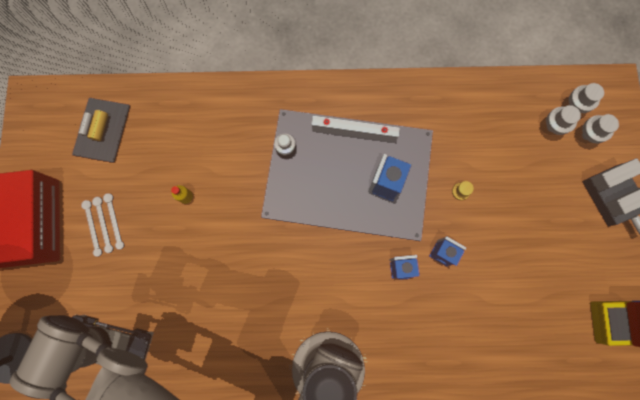

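View pics/wrist0.png

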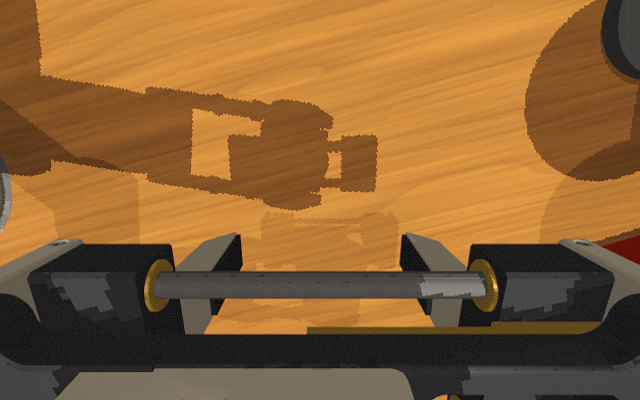

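The scene camera shows three blue housings: one on the board at (280,230), and two on the table at (204,205) and (169,237). In the top view they are at (391,178), (450,252) and (405,267). The one on the board is by far the largest, so it should be the 150 mm one. The bar is at top (355,128), the holder at (285,145), the gauge at (463,190) and the bottle at (180,193). Next I'll take close crops to check.

```bash
python3 - <<'E'
from h import *
a=cv2.imread('pics/top0.png')[95:250,255:485]; cv2.imwrite('pics/top0c.png',cv2.resize(a,None,fx=3.4,fy=3.4,interpolation=cv2.INTER_CUBIC))
a=cv2.imread('pics/scene0.png')[170:345,200:445]; cv2.imwrite('pics/scene0c.png',cv2.resize(a,None,fx=3.2,fy=3.2,interpolation=cv2.INTER_CUBIC))
E
```

```text
(no output)
```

View pics/top0c.png

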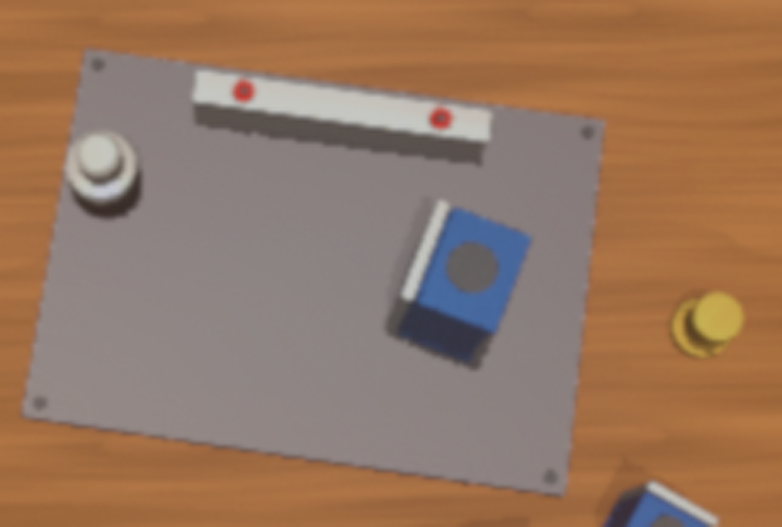

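View pics/scene0c.png

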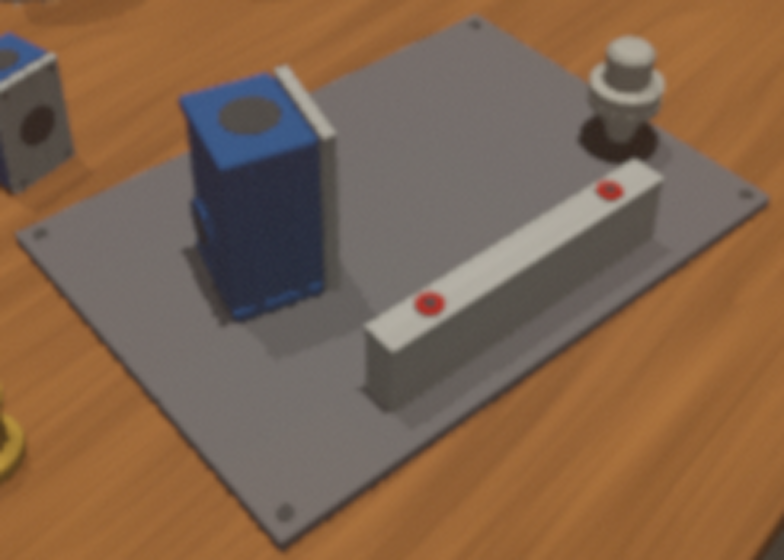

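```bash
python3 - <<'E'
from h import *
c=cam('top'); s=cam('scene')
def T(x,y,z): return onz(c,255+x/3.4,95+y/3.4,z)
def S(x,y,z): return onz(s,200+x/3.2,170+y/3.2,z)
np.set_printoptions(precision=4,suppress=True)
def rep(n,F,pts,z):
    P=np.array([F(x,y,z)[:2] for x,y in pts]); print(n,P.tolist() and P.round(4).tolist(),'ctr',P.mean(0))
    for i in range(len(P)):
        d=P[(i+1)%len(P)]-P[i]; print('   edge',np.linalg.norm(d).round(4),np.degrees(np.arctan2(d[1],d[0])).round(1))
rep('house T',T,[(437,200),(530,238),(495,333),(401,298)],.162)
rep('house S',S,[(180,103),(277,66),(335,135),(222,167)],.162)
rep('bar T',T,[(195,70),(491,110),(489,141),(193,103)],.076)
rep('bar S',S,[(367,328),(641,160),(664,180),(388,351)],.076)
rep('board T',T,[(86,50),(604,121),(566,495),(23,416)],.012)
rep('board S',S,[(18,236),(476,17),(768,201),(283,547)],.012)
print('holder top',T(101,155,.11),S(632,50,.11),'foot S',S(619,140,.014))
print('gauge top T',T(718,317,.06))
E
```

```text
house T [[0.6069, -0.1677], [0.5725, -0.2437], [0.4926, -0.2103], [0.5236, -0.1342]] ctr [ 0.5489 -0.189 ]
   edge 0.0834 -114.3
   edge 0.0867 157.4
   edge 0.0823 67.8
   edge 0.0898 -21.9
house S [[0.502, -0.2155], [0.5219, -0.1391], [0.6089, -0.1707], [0.5754, -0.244]] ctr [ 0.5521 -0.1923]
   edge 0.0789 75.4
   edge 0.0926 -20.0
   edge 0.0806 -114.6
   edge 0.0787 158.7
bar T [[0.758, 0.0348], [0.7142, -0.2326], [0.685, -0.2293], [0.7265, 0.0371]] ctr [ 0.7209 -0.0975]
   edge 0.271 -99.3
   edge 0.0294 173.5
   edge 0.2696 81.1
   edge 0.0316 -4.2
bar S [[0.6887, -0.229], [0.7356, 0.039], [0.7614, 0.0299], [0.7122, -0.235]] ctr [ 0.7245 -0.0988]
   edge 0.2721 80.1
   edge 0.0273 -19.3
   edge 0.2695 -100.5
   edge 0.0242 165.7
board T [[0.8042, 0.14], [0.7228, -0.3505], [0.3705, -0.293], [0.4521, 0.1984]] ctr [ 0.5874 -0.0763]
   edge 0.4972 -99.4
   edge 0.357 170.7
   edge 0.4981 80.6
   edge 0.3569 -9.4
board S [[0.3767, -0.2924], [0.4586, 0.195], [0.8087, 0.1334], [0.7285, -0.3524]] ctr [ 0.5931 -0.0791]
   edge 0.4942 80.5
   edge 0.3554 -10.0
   edge 0.4924 -99.4
   edge 0.3569 170.3
holder top [0.6684 0.1181 0.11  ] [0.6738 0.1186 0.11  ] foot S [0.6736 0.1191 0.014 ]
gauge top T [ 0.5222 -0.4276  0.06  ]
```

```bash
cat >> h.py <<'E'
from scipy.spatial.transform import Rotation as Ro
def plan(x,y,z,yawdeg):
    s=sensors.observe(); R=Ro.from_euler('xyz',s['tool_rot']).as_matrix()
    d=R.T@(np.array([x,y,z])-s['tool_pos']); yaw=np.degrees(np.arctan2(R[1,0],R[0,0]))
    tw=-(yawdeg-yaw); tw=(tw+180)%360-180
    print('shift',d.round(4),'twist',tw.round(2),'now yaw',yaw.round(2),'pos',np.round(s['tool_pos'],4),'t',round(s['time'],2),'F',np.round(s['contact_force'],2))
E
python3 - <<'E'
from h import *
plan(0.35,0.30,.25,-60); plan(0.42,0,.25,-90); plan(.42,-.25,.25,-112)
E
```

```text
shift [ 0.2643  0.0015 -0.1471] twist 45.57 now yaw -14.43 pos [0.1307 0.5083 0.2514] t 0.25 F [-0.28  0.75 -0.62]
shift [ 0.4068  0.0017 -0.4202] twist 75.57 now yaw -14.43 pos [0.1307 0.5083 0.2514] t 0.25 F [-0.28  0.75 -0.62]
shift [ 0.4691  0.0018 -0.6623] twist 97.57 now yaw -14.43 pos [0.1307 0.5083 0.2514] t 0.25 F [-0.28  0.75 -0.62]
```

Call:
send_rows(motion=[[[0.044,0,-0.025,7.5],[0.088,0,-0.05,15],[0.132,0,-0.074,22.5],[0.176,0,-0.098,30],[0.22,0,-0.123,37.5],[0.264,0,-0.147,45],[0.284,0,-0.185,45],[0.304,0,-0.225,45]]], gripper=0.45)

```text
time: 1.05
tool_pos: [0.3699, 0.2129, 0.2513]
tool_rot: [-1.571, -0.0, -1.038]
contact_force: [1.4, 0.5, 0.5]
opening: 0.0417
```

```bash
python3 - <<'E'
from h import *
plan(0.42,0,.25,-90); plan(.42,-.25,.25,-112)
E
```

```text
shift [ 0.2088  0.0015 -0.065 ] twist 30.54 now yaw -59.46 pos [0.3699 0.2129 0.2513] t 1.05 F [1.44 0.46 0.49]
shift [ 0.4241  0.0016 -0.192 ] twist 52.54 now yaw -59.46 pos [0.3699 0.2129 0.2513] t 1.05 F [1.44 0.46 0.49]
```

Call:
send_rows(motion=[[[0.042,0,-0.013,7],[0.084,0,-0.026,14],[0.126,0,-0.04,21],[0.17,0,-0.055,28],[0.21,0,-0.07,35],[0.25,0,-0.092,42],[0.285,0,-0.113,49],[0.32,0,-0.133,52.5]]])

```text
time: 1.85
tool_pos: [0.4176, -0.1322, 0.2516]
tool_rot: [-1.571, -0.001, -1.959]
contact_force: [0.0, 0.0, -0.0]
opening: 0.0414
```

```bash
python3 - <<'E'
from h import *
plan(0.42,-.25,.25,-112); plan(.52,-.27,.25,-112); plan(.52,-.27,.177,-112)
E
```

```text
shift [0.1082 0.0017 0.0468] twist -0.24 now yaw -112.24 pos [ 0.4176 -0.1322  0.2516] t 1.85 F [ 0.03  0.02 -0.04]
shift [0.0888 0.0017 0.147 ] twist -0.24 now yaw -112.24 pos [ 0.4176 -0.1322  0.2516] t 1.85 F [ 0.03  0.02 -0.04]
shift [0.0888 0.0747 0.1469] twist -0.24 now yaw -112.24 pos [ 0.4176 -0.1322  0.2516] t 1.85 F [ 0.03  0.02 -0.04]
```

Call:
send_rows(motion=[[[0.045,0,0.02,0],[0.09,0,0.04,0],[0.096,0,0.085,0],[0.096,0,0.125,0],[0.089,0.01,0.147,0],[0.089,0.04,0.147,0],[0.089,0.075,0.147,0],[0.089,0.075,0.147,0]]])

```text
time: 2.65
tool_pos: [0.5177, -0.2687, 0.1719]
tool_rot: [-1.58, 0.001, -1.959]
contact_force: [-0.5, -0.6, -0.9]
opening: 0.0416
```

```bash
python3 - <<'E'
from h import *
plan(.5347,-.2294,.177,-112)
cam('top','t1.png');cam('scene','s1.png')
a=cv2.imread('pics/t1.png')[95:250,255:485]; b=cv2.imread('pics/s1.png')[120:345,150:445]
cv2.imwrite('pics/j1.png',np.vstack([cv2.resize(a,(400,270)),cv2.resize(b,(400,305))]))
E
```

```text
shift [-0.0428 -0.0051  0.0008] twist -0.24 now yaw -112.24 pos [ 0.5177 -0.2687  0.1719] t 2.65 F [-0.5  -0.63 -0.87]
```

View pics/j1.png

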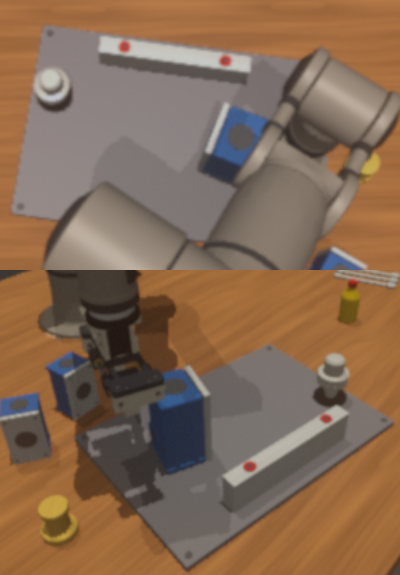

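Call:
send_rows(motion=[[[-0.007,-0.004,0.001,0],[-0.014,-0.004,0.001,0],[-0.02,-0.004,0.001,0],[-0.025,-0.004,0.001,0],[-0.029,-0.004,0.001,0],[-0.032,-0.004,0.001,0],[-0.035,-0.004,0.001,0],[-0.038,-0.004,0.001,0]]])

```text
time: 3.55
tool_pos: [0.5354, -0.2359, 0.1813]
tool_rot: [-1.571, -0.001, -1.959]
contact_force: [-0.6, -2.6, 2.3]
opening: 0.0416
```

```bash
python3 - <<'E'
from h import *
plan(.5347,-.2294,.177,-112)
E
```

```text
shift [-0.0058  0.0043 -0.0031] twist -0.26 now yaw -112.26 pos [ 0.5354 -0.2359  0.1813] t 3.55 F [-0.64 -2.61  2.27]
```

Call:
send_rows(motion=[[[-0.003,0.003,0,0],[-0.006,0.004,0,0],[-0.009,0.004,0,0],[-0.012,0.004,0,0],[-0.015,0.004,0,0],[-0.018,0.004,0,0],[-0.021,0.004,0,0],[-0.024,0.004,0,0]]])

```text
time: 4.35
tool_pos: [0.5446, -0.2134, 0.1773]
tool_rot: [-1.571, -0.001, -1.959]
contact_force: [-0.2, -1.9, 2.9]
opening: 0.0416
```

```bash
python3 - <<'E'
from h import *
plan(.5347,-.2294,.177,-112)
cam('scene','s2.png')
b=cv2.imread('pics/s2.png')[120:345,150:445]
cv2.imwrite('pics/j2.png',cv2.resize(b,None,fx=2,fy=2))
E
```

```text
shift [ 0.0186  0.0003 -0.0031] twist -0.26 now yaw -112.26 pos [ 0.5446 -0.2134  0.1773] t 4.35 F [-0.16 -1.92  2.94]
```

View pics/j2.png

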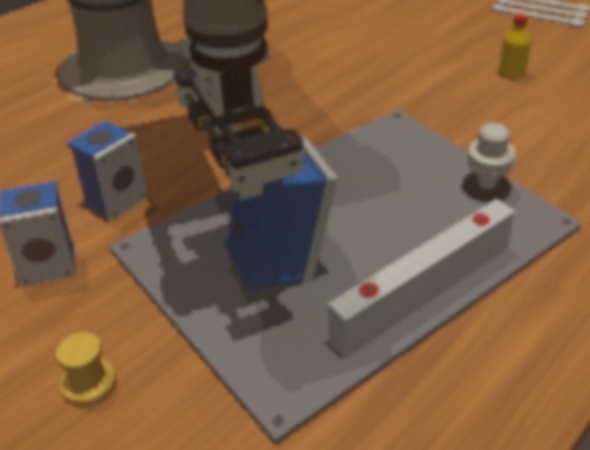

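Call:
send_rows(motion=[[[-0.003,-0.002,0,0],[-0.006,-0.003,0,0],[-0.009,-0.004,0,0],[-0.012,-0.005,0,0],[-0.015,-0.006,0,0],[-0.018,-0.007,0,0],[-0.021,-0.0075,0,0],[-0.024,-0.008,0,0]]])

```text
time: 5.2
tool_pos: [0.5539, -0.1904, 0.1853]
tool_rot: [-1.571, -0.001, -1.959]
contact_force: [-0.7, -0.4, -0.1]
opening: 0.0413
```

```bash
python3 - <<'E'
from h import *
plan(.5347,-.2294,.177,-112)
cam('scene','s3.png')
b=cv2.imread('pics/s3.png')[120:345,150:445]
cv2.imwrite('pics/j3.png',cv2.resize(b,None,fx=2,fy=2))
E
```

```text
shift [ 0.0434  0.0084 -0.003 ] twist -0.24 now yaw -112.24 pos [ 0.5539 -0.1904  0.1853] t 5.2 F [-0.65 -0.38 -0.15]
```

View pics/j3.png

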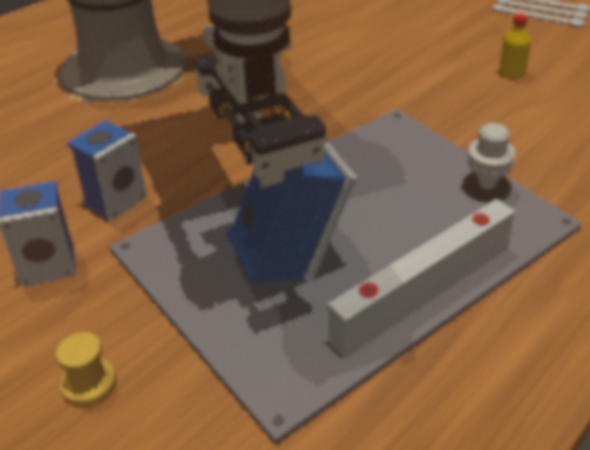

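Call:
send_rows(motion=[[[-0.003,0,0,0],[-0.006,-0.001,0,0],[-0.009,-0.001,0,0],[-0.012,-0.002,0,0],[-0.015,-0.002,0,0],[-0.017,-0.002,0,0],[-0.019,-0.002,0,0],[-0.021,-0.002,0,0]]])

```text
time: 6.05
tool_pos: [0.5621, -0.1704, 0.1873]
tool_rot: [-1.571, -0.0, -1.959]
contact_force: [-0.3, 0.0, 0.2]
opening: 0.0414
```

```bash
python3 - <<'E'
from h import *
plan(.5347,-.2294,.177,-112)
cam('scene','s4.png')
b=cv2.imread('pics/s4.png')[120:345,150:445]
cv2.imwrite('pics/j4.png',cv2.resize(b,None,fx=2,fy=2))
E
```

```text
shift [ 0.065   0.0104 -0.003 ] twist -0.23 now yaw -112.23 pos [ 0.5621 -0.1704  0.1873] t 6.05 F [-0.27  0.02  0.18]
```

View pics/j4.png

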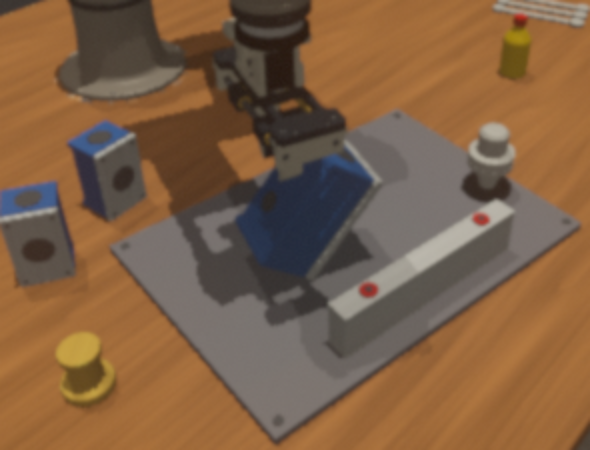

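Call:
send_rows(motion=[[[-0.003,0,0,0],[-0.003,0,0,0],[-0.003,0,0,0],[-0.003,0,0,0],[-0.003,0,0,0],[-0.003,0,0,0]]])

```text
time: 6.7
tool_pos: [0.5633, -0.1674, 0.1873]
tool_rot: [-1.571, -0.0, -1.959]
contact_force: [-0.1, -0.5, -0.8]
opening: 0.0412
```

```bash
python3 - <<'E'
from h import *
plan(.5347,-.2294,.177,-112)
cam('scene','s5.png')
b=cv2.imread('pics/s5.png')[120:345,150:445]
cv2.imwrite('pics/j5.png',cv2.resize(b,None,fx=2,fy=2))
E
```

```text
shift [ 0.0682  0.0104 -0.003 ] twist -0.23 now yaw -112.23 pos [ 0.5633 -0.1674  0.1873] t 6.7 F [-0.11 -0.52 -0.78]
```

View pics/j5.png

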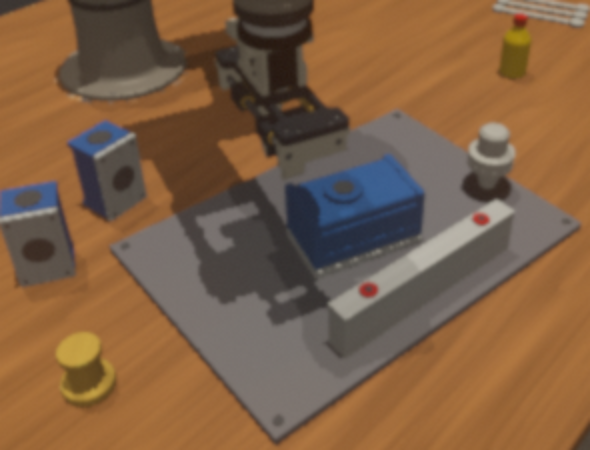

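Toppled: in the scene crop the housing lies boss-up, machined face down, at about (355,215), clear of the bar. Now I'll retract to its other side and measure.

```bash
python3 - <<'E'
from h import *
plan(.40,-.05,.25,-9.5)
E
```

```text
shift [-0.0469 -0.0627 -0.1956] twist -102.73 now yaw -112.23 pos [ 0.5633 -0.1674  0.1873] t 6.75 F [0.14 0.49 0.51]
```

Call:
send_rows(motion=[[[0,-0.035,0,0],[0,-0.063,-0.02,-8],[0,-0.063,-0.06,-16],[-0.005,-0.063,-0.1,-24],[-0.01,-0.063,-0.14,-32],[-0.02,-0.063,-0.17,-40],[-0.035,-0.063,-0.196,-48],[-0.047,-0.063,-0.196,-56]]], gripper=0.9)

```text
time: 7.55
tool_pos: [0.3971, -0.0482, 0.2506]
tool_rot: [-1.571, 0.0, -0.975]
contact_force: [0.3, -0.3, 0.2]
opening: 0.0828
```

Call:
send_rows(motion=[[[0,0,0,-8],[0,0,0,-16],[0,0,0,-24],[0,0,0,-32],[0,0,0,-40],[0,0,0,-46.7],[0,0,0,-46.7]]])

```text
time: 8.25
tool_pos: [0.3971, -0.0483, 0.2507]
tool_rot: [-1.571, 0.0, -0.159]
contact_force: [-0.7, 0.1, 0.1]
opening: 0.0829
```

```bash
python3 - <<'E'
from h import *
plan(.42,-.05,.25,-9.5)
cam('scene','s6.png');cam('top','t6.png')
b=cv2.imread('pics/t6.png')[95:250,255:485]
cv2.imwrite('pics/j6.png',cv2.resize(b,None,fx=3.4,fy=3.4,interpolation=cv2.INTER_CUBIC))
b=cv2.imread('pics/s6.png')[170:345,200:445]
cv2.imwrite('pics/j6s.png',cv2.resize(b,None,fx=3.2,fy=3.2,interpolation=cv2.INTER_CUBIC))
E
```

```text
shift [0.0229 0.0007 0.0019] twist 0.36 now yaw -9.14 pos [ 0.3971 -0.0483  0.2507] t 8.25 F [-0.67  0.13  0.1 ]
```

View pics/j6.png

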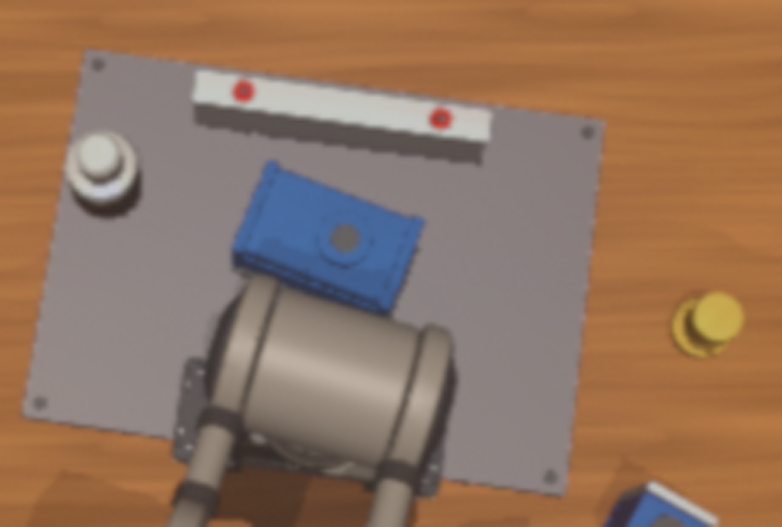

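View pics/j6s.png

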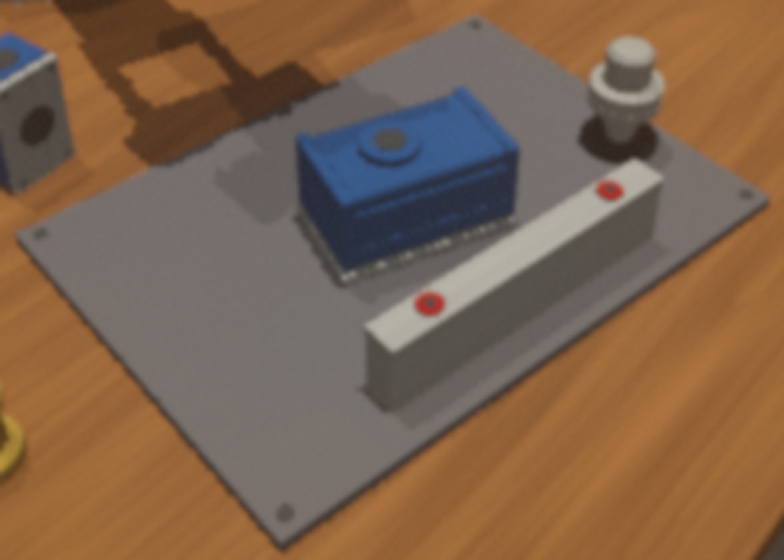

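```bash
python3 - <<'E'
from h import *
c=cam('top'); s=cam('scene')
def T(x,y,z): return onz(c,255+x/3.4,95+y/3.4,z)
def S(x,y,z): return onz(s,200+x/3.2,170+y/3.2,z)
a=np.radians(-9.4);ex=np.array([np.cos(a),np.sin(a)]);ey=np.array([-ex[1],ex[0]]);O=np.array([.590,-.078])
for n,F,pts in [('T',T,[(270,161),(424,220),(386,311),(235,247)]),('S',S,[(299,141),(460,90),(518,148),(346,202)])]:
    P=np.array([F(x,y,.096)[:2] for x,y in pts]); B=np.c_[(P-O)@ex,(P-O)@ey]
    print(n,B.round(4).tolist(),B.mean(0).round(4),P.mean(0).round(4))
    for i in range(4):
        d=B[(i+1)%4]-B[i]; print('  ',np.linalg.norm(d).round(4),np.degrees(np.arctan2(d[1],d[0])).round(1))
E
```

```text
T [[0.0654, 0.0587], [0.0313, -0.0829], [-0.0546, -0.06], [-0.0167, 0.0782]] [ 0.0063 -0.0015] [ 0.596  -0.0805]
   0.1456 -103.6
   0.0889 165.1
   0.1433 74.7
   0.0844 -13.3
S [[-0.0438, -0.0646], [-0.0132, 0.0739], [0.0693, 0.0579], [0.0336, -0.0801]] [ 0.0115 -0.0032] [ 0.6008 -0.0831]
   0.1419 77.5
   0.084 -11.0
   0.1425 -104.5
   0.0789 168.6
```

```bash
cat >> h.py <<'E'
_a=np.radians(-9.4);EX=np.array([np.cos(_a),np.sin(_a)]);EY=np.array([-EX[1],EX[0]]);OB=np.array([.590,-.078])
def planb(xb,yb,z,yaw=-9.4):
    p=OB+xb*EX+yb*EY; plan(p[0],p[1],z,yaw)
    s=sensors.observe(); q=np.array(s['tool_pos'])[:2]-OB; f=np.array(s['contact_force'])[:2]; print('board pos',(q@EX).round(4),(q@EY).round(4),'F',(f@EX).round(2),(f@EY).round(2))
E
python3 - <<'E'
from h import *
planb(-.105,-.002,.072)
E
```

```text
shift [0.0903 0.1786 0.    ] twist 0.07 now yaw -9.33 pos [ 0.3971 -0.0482  0.2507] t 8.45 F [0.48 0.29 0.07]
board pos -0.1952 -0.0021 F 0.42 0.36
```

Call:
send_rows(motion=[[[0.045,0,0,0],[0.08,0.03,0,0],[0.09,0.07,0,0],[0.09,0.11,0,0],[0.09,0.145,0,0],[0.09,0.165,0,0],[0.09,0.175,0,0],[0.09,0.178,0,0]]])

```text
time: 9.25
tool_pos: [0.4856, -0.0627, 0.0719]
tool_rot: [-1.571, 0.002, -0.164]
contact_force: [-0.1, -0.7, 0.1]
opening: 0.0827
```

```bash
python3 - <<'E'
from h import *
planb(-.065,-.002,.072)
cam('wrist','w7.png')
E
```

```text
shift [ 0.0405 -0.0002 -0.    ] twist 0.02 now yaw -9.38 pos [ 0.4856 -0.0627  0.0719] t 9.25 F [-0.11 -0.74  0.05]
board pos -0.1055 -0.002 F 0.01 -0.75
```

View pics/w7.png

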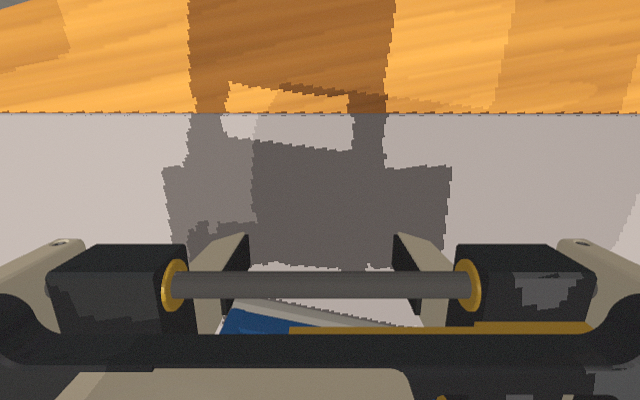

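The wrist view shows the board's near edge level at row 113, so the fingers are square to the board. The housing is ahead, at the bottom near (280,320). Advancing.

Call:
send_rows(motion=[[[0.01,0,0,0],[0.02,0,0,0],[0.028,0,0,0],[0.034,0,0,0],[0.038,0,0,0],[0.042,0,0,0],[0.046,0,0,0],[0.05,0,0,0]]])

```text
time: 10.1
tool_pos: [0.5347, -0.071, 0.072]
tool_rot: [-1.571, 0.003, -0.164]
contact_force: [-4.0, -0.3, 0.6]
opening: 0.0827
```

Call:
send_rows(motion=[[[0.004,0,0,0],[0.008,0,0,0],[0.012,0,0,0],[0.016,0,0,0],[0.02,0,0,0],[0.024,0,0,0]]])

```text
time: 10.7
tool_pos: [0.5587, -0.075, 0.0719]
tool_rot: [-1.571, 0.003, -0.164]
contact_force: [-1.6, -1.0, -0.4]
opening: 0.0824
```

```bash
python3 - <<'E'
from h import *
planb(.02,-.002,.072)
cam('scene','s8.png')
b=cv2.imread('pics/s8.png')[120:345,150:445]
cv2.imwrite('pics/j8.png',cv2.resize(b,None,fx=2,fy=2))
E
```

```text
shift [ 0.0514 -0.0002  0.0001] twist 0.02 now yaw -9.38 pos [ 0.5587 -0.075   0.0719] t 10.7 F [-1.62 -1.03 -0.39]
board pos -0.0314 -0.0021 F -1.43 -1.28
```

View pics/j8.png

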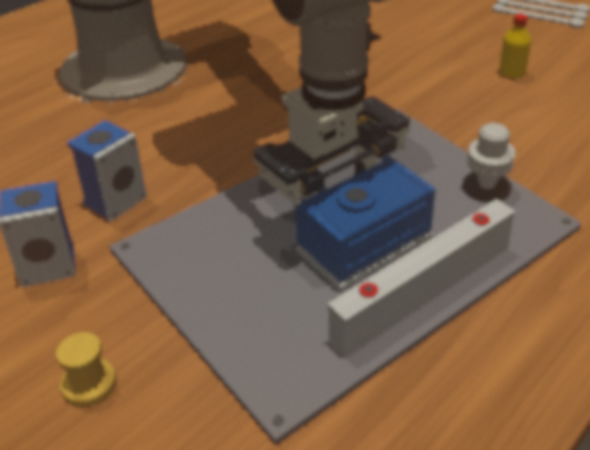

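Call:
send_rows(motion=[[[0.004,0,0,0],[0.008,0,0,0],[0.012,0,0,0],[0.016,0,0,0],[0.02,0,0,0],[0.024,0,0,0],[0.028,0,0,0],[0.031,0,0,0]]])

```text
time: 11.55
tool_pos: [0.5904, -0.0802, 0.0719]
tool_rot: [-1.571, 0.002, -0.164]
contact_force: [-4.8, 1.5, 1.4]
opening: 0.0826
```

```bash
python3 - <<'E'
from h import *
planb(.02,-.002,.072)
cam('scene','s9.png');cam('top','t9.png')
b=cv2.imread('pics/s9.png')[170:345,200:445]
cv2.imwrite('pics/j9s.png',cv2.resize(b,None,fx=3.2,fy=3.2,interpolation=cv2.INTER_CUBIC))
E
```

```text
shift [ 0.0192 -0.0001  0.0001] twist 0.01 now yaw -9.39 pos [ 0.5904 -0.0802  0.0719] t 11.55 F [-4.82  1.49  1.4 ]
board pos 0.0008 -0.0021 F -5.0 0.68
```

View pics/j9s.png

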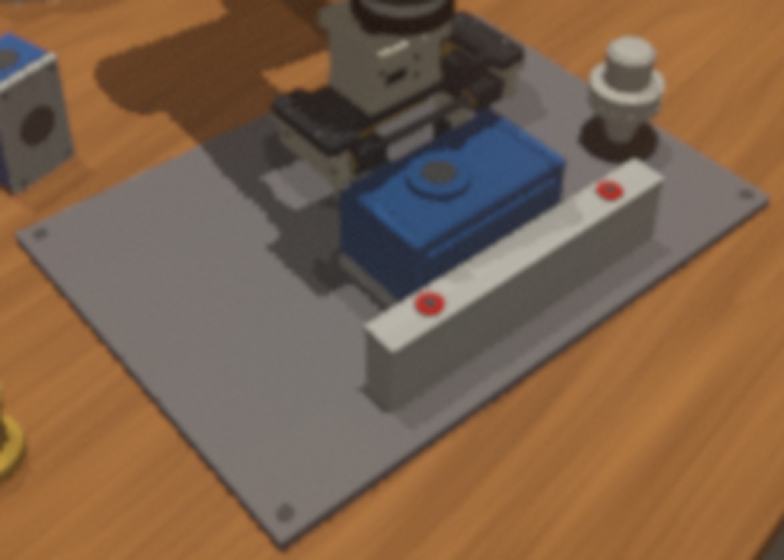

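Call:
send_rows(motion=[[[0.002,0,0,0],[0.004,0,0,0],[0.006,0,0,0],[0.008,0,0,0],[0.01,0,0,0]]])

```text
time: 12.15
tool_pos: [0.6007, -0.0819, 0.0719]
tool_rot: [-1.571, 0.001, -0.164]
contact_force: [-5.1, 1.2, 1.7]
opening: 0.0826
```

Call:
send_rows(motion=[[[0.0015,0,0,0],[0.003,0,0,0]]])

```text
time: 12.35
tool_pos: [0.6038, -0.0824, 0.0719]
tool_rot: [-1.571, 0.001, -0.164]
contact_force: [-4.5, -0.2, 1.8]
opening: 0.0825
```

```bash
python3 - <<'E'
from h import *
planb(.02,-.002,.072)
cam('top','t10.png');cam('scene','s10.png')
b=cv2.imread('pics/s10.png')[200:300,280:440]
cv2.imwrite('pics/j10s.png',cv2.resize(b,None,fx=5,fy=5,interpolation=cv2.INTER_CUBIC))
b=cv2.imread('pics/t10.png')[105:205,290:450]
cv2.imwrite('pics/j10.png',cv2.resize(b,None,fx=5,fy=5,interpolation=cv2.INTER_CUBIC))
E
```

```text
shift [ 0.0056 -0.0001  0.0001] twist 0.01 now yaw -9.39 pos [ 0.6038 -0.0824  0.0719] t 12.35 F [-4.5  -0.21  1.83]
board pos 0.0144 -0.0021 F -4.41 -0.94
```

View pics/j10s.png

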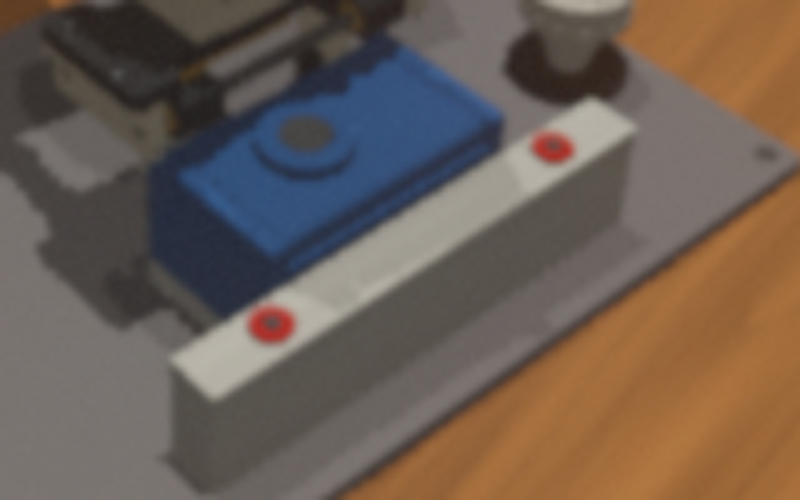

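View pics/j10.png

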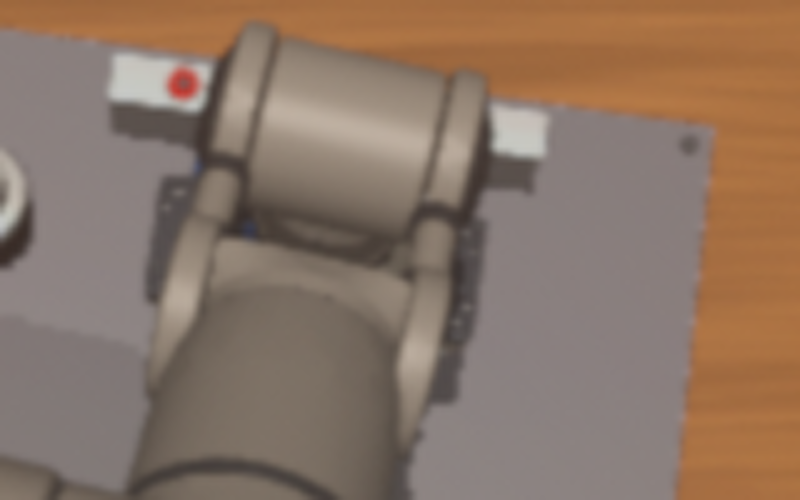

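Call:
send_rows(motion=[[[0.001,0,0,0],[0.0015,0,0,0]]])

```text
time: 12.65
tool_pos: [0.6055, -0.0827, 0.0719]
tool_rot: [-1.571, 0.0, -0.164]
contact_force: [-5.2, 1.1, 2.5]
opening: 0.0827
```

Call:
send_rows(motion=[[[0.0005,0,0,0],[0.001,0,0,0]]])

```text
time: 12.85
tool_pos: [0.6064, -0.0829, 0.0719]
tool_rot: [-1.571, 0.0, -0.164]
contact_force: [-4.3, 1.3, 1.5]
opening: 0.0826
```

Call:
send_rows(motion=[[[0.0005,0,0,0]]])

```text
time: 12.95
tool_pos: [0.6069, -0.0829, 0.0719]
tool_rot: [-1.571, 0.0, -0.164]
contact_force: [-4.6, -0.5, 1.4]
opening: 0.0826
```

Call:
send_rows(motion=[[[0.0006,0,0,0]]])

```text
time: 13.05
tool_pos: [0.6071, -0.0829, 0.0719]
tool_rot: [-1.571, 0.002, -0.164]
contact_force: [-7.7, 1.8, 3.8]
opening: 0.0823
```

Call:
send_rows(motion=[[[0.0006,0,0,0]]])

```text
time: 13.15
tool_pos: [0.607, -0.0829, 0.0719]
tool_rot: [-1.571, 0.003, -0.164]
contact_force: [-8.5, 1.4, 4.4]
opening: 0.0825
```

Call:
send_rows(motion=[[[0.0006,0,0,0]]])

```text
time: 13.25
tool_pos: [0.607, -0.0829, 0.072]
tool_rot: [-1.571, 0.005, -0.164]
contact_force: [-8.4, 0.7, 4.1]
opening: 0.083
```

Call:
send_rows(motion=[[[0.0005,0,0,0]]])

```text
time: 13.35
tool_pos: [0.607, -0.0829, 0.072]
tool_rot: [-1.571, 0.006, -0.164]
contact_force: [-6.8, 1.0, 2.6]
opening: 0.0828
```

Call:
send_rows(motion=[[[0.0008,0,0,0],[0.0008,0,0,0]]])

```text
time: 13.55
tool_pos: [0.607, -0.0829, 0.072]
tool_rot: [-1.571, 0.008, -0.164]
contact_force: [-9.2, 1.5, 3.4]
opening: 0.0825
```

```bash
python3 - <<'E'
from h import *
planb(.02,-.002,.072)
print(sensors.observe()['torque'])
cam('scene','s11.png')
b=cv2.imread('pics/s11.png')[200:300,280:440]
cv2.imwrite('pics/j11s.png',cv2.resize(b,None,fx=5,fy=5,interpolation=cv2.INTER_CUBIC))
planb(.02,-.002,.072)
E
```

```text
shift [ 0.0024 -0.      0.0001] twist -0.0 now yaw -9.4 pos [ 0.607  -0.0829  0.072 ] t 13.55 F [-9.17  1.52  3.39]
board pos 0.0176 -0.0021 F -9.29 0.0
[ 0.0490209   0.99982523 -0.15247081]
shift [ 0.0024 -0.      0.0001] twist -0.01 now yaw -9.41 pos [ 0.607  -0.0829  0.072 ] t 13.6 F [-8.09  0.92  3.85]
board pos 0.0176 -0.0021 F -8.13 -0.42
```

View pics/j11s.png

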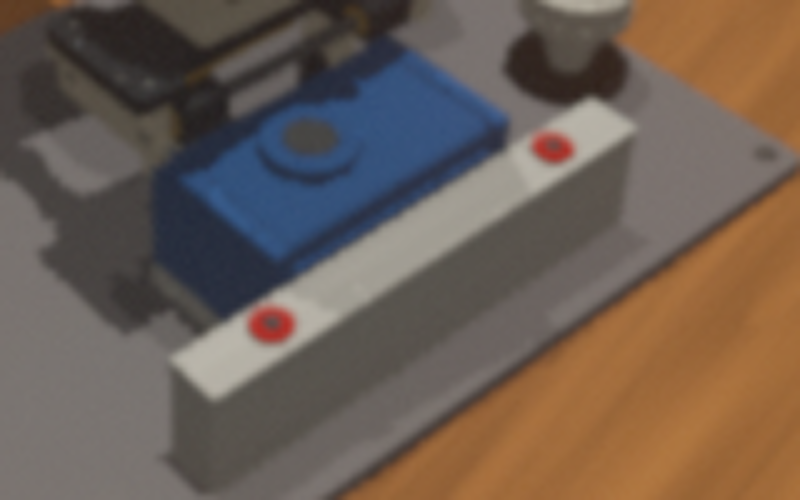

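Call:
send_rows(motion=[[[0.001,0,0,0],[0.0012,0,0,0]]])

```text
time: 13.8
tool_pos: [0.607, -0.0829, 0.072]
tool_rot: [-1.571, 0.011, -0.164]
contact_force: [-11.5, 1.6, 5.3]
opening: 0.0826
```

Call:
send_rows(motion=[[[0.0013,-0.0002,0,0],[0.0015,-0.0003,0,0]]])

```text
time: 14.0
tool_pos: [0.6069, -0.0828, 0.0721]
tool_rot: [-1.57, 0.015, -0.165]
contact_force: [-10.2, 1.7, 4.9]
opening: 0.0829
```

Call:
send_rows(motion=[[[0.0014,-0.0002,0,0],[0.0016,-0.0002,0,0],[0.0018,-0.0002,0,0],[0.0018,-0.0002,0,0]]])

```text
time: 14.4
tool_pos: [0.6068, -0.0828, 0.0721]
tool_rot: [-1.57, 0.019, -0.165]
contact_force: [-11.6, 1.0, 5.8]
opening: 0.0823
```

Call:
send_rows(motion=[[[0.0018,-0.0002,0,0],[0.0021,-0.0003,0,0],[0.0023,-0.0003,0,0],[0.0023,-0.0003,0,0]]])

```text
time: 14.8
tool_pos: [0.6067, -0.0828, 0.0722]
tool_rot: [-1.57, 0.025, -0.165]
contact_force: [-13.9, 1.9, 6.8]
opening: 0.0828
```

Call:
send_rows(motion=[[[0.0023,-0.0008,0,0],[0.0023,-0.0012,0,0],[0.0023,-0.0015,0,0],[0.0023,-0.0015,0,0]]])

```text
time: 15.2
tool_pos: [0.6066, -0.0828, 0.0723]
tool_rot: [-1.57, 0.031, -0.165]
contact_force: [-10.9, 1.0, -0.6]
opening: 0.0826
```

```bash
python3 - <<'E'
from h import *
planb(.02,-.002,.072)
s=sensors.observe(); print(s['torque'],s['qpos'])
cam('scene','s12.png')
b=cv2.imread('pics/s12.png')[200:300,280:440]
cv2.imwrite('pics/j12s.png',cv2.resize(b,None,fx=5,fy=5,interpolation=cv2.INTER_CUBIC))
E
```

```text
shift [ 0.0029  0.0002 -0.    ] twist -0.04 now yaw -9.44 pos [ 0.6066 -0.0828  0.0723] t 15.2 F [-10.94   0.98  -0.61]
board pos 0.0171 -0.002 F -10.95 -0.82
[ 0.02764863  1.44566659 -0.06091588] [-0.25954286  0.69506581  1.45399096 -0.00283212  1.02374274 -1.66400527]
```

View pics/j12s.png

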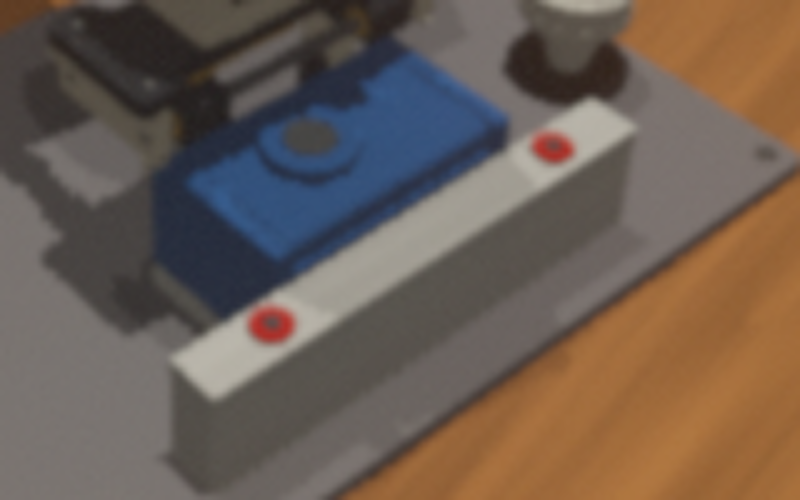

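Call:
send_rows(motion=[[[-0.0005,0,0,0],[-0.002,0,0,0],[-0.004,0,0,0],[-0.004,0,0,0]]])

```text
time: 15.65
tool_pos: [0.6031, -0.0822, 0.0728]
tool_rot: [-1.57, 0.03, -0.165]
contact_force: [-0.0, 0.5, -0.3]
opening: 0.0827
```

```bash
python3 - <<'E'
from h import *
planb(.0178,-.002,.072)
s=sensors.observe(); print(s['torque'],s['tool_rot'])
E
```

```text
shift [ 0.0042  0.0007 -0.    ] twist -0.04 now yaw -9.44 pos [ 0.6031 -0.0822  0.0728] t 15.65 F [-0.04  0.52 -0.33]
board pos 0.0136 -0.002 F -0.12 0.51
[ 0.00222658 -0.03543541 -0.08501079] [-1.57032738  0.02975303 -0.16482731]
```

Holding across separate calls let the tool tilt by 1.7°, because each call starts again from the deflected pose. I'll back off, remove the tilt, then press again in one held command.

Call:
send_rows(motion=[[[-0.01,0,0,0],[-0.02,0,0,0],[-0.025,-0.01,0,0],[-0.025,-0.05,0,0],[-0.025,-0.09,0,0]]])

```text
time: 16.15
tool_pos: [0.5809, -0.0785, 0.1648]
tool_rot: [-1.57, 0.031, -0.165]
contact_force: [0.0, -0.1, 0.5]
opening: 0.083
```

Call:
send_rows(motion=[[[0,-0.04,0,0],[0,-0.08,0,0]]])

```text
time: 16.35
tool_pos: [0.5836, -0.079, 0.2478]
tool_rot: [-1.57, 0.028, -0.165]
contact_force: [0.2, -0.2, 0.5]
opening: 0.0828
```

Call:
send_rows(motion=[[[-0.045,0,0,0],[-0.09,0,0,0]]])

```text
time: 16.55
tool_pos: [0.4955, -0.0646, 0.2529]
tool_rot: [-1.571, 0.022, -0.165]
contact_force: [-1.7, -0.1, 0.0]
opening: 0.0824
```

Call:
send_rows(motion=[[[0.045,0,0,0]]])

```text
time: 16.65
tool_pos: [0.5156, -0.065, 0.244]
tool_rot: [-1.567, 0.062, -0.164]
contact_force: [-1.5, -0.0, -2.9]
opening: 0.0828
```

Call:
send_rows(motion=[[[0,0.045,0,0]]])

```text
time: 16.75
tool_pos: [0.5247, -0.0677, 0.2152]
tool_rot: [-1.569, 0.039, -0.165]
contact_force: [3.6, -1.9, 0.4]
opening: 0.0824
```

Call:
send_rows(motion=[[[0,-0.045,0,0]]])

```text
time: 16.85
tool_pos: [0.5037, -0.0616, 0.2364]
tool_rot: [-1.563, 0.098, -0.164]
contact_force: [-1.8, 2.2, -4.8]
opening: 0.0828
```

Call:
send_rows(motion=[[[0,-0.03,0,0],[0,-0.04,0,0],[0,-0.04,0,0]]])

```text
time: 17.15
tool_pos: [0.5092, -0.063, 0.2784]
tool_rot: [-1.564, 0.092, -0.164]
contact_force: [0.6, 0.9, 0.2]
opening: 0.0824
```

Call:
send_rows(motion=[[[0,0.045,0,0]]])

```text
time: 17.25
tool_pos: [0.5096, -0.0632, 0.238]
tool_rot: [-1.565, 0.077, -0.164]
contact_force: [1.4, -0.9, -0.9]
opening: 0.0824
```

Call:
send_rows(motion=[[[0,-0.001,0,0],[0,-0.001,0,0]]])

```text
time: 17.45
tool_pos: [0.5108, -0.0636, 0.2401]
tool_rot: [-1.565, 0.075, -0.164]
contact_force: [-0.3, -0.1, 1.0]
opening: 0.0834
```

Call:
send_rows(motion=[[[-0.035,0.035,0,0]]])

```text
time: 17.55
tool_pos: [0.4805, -0.0593, 0.2123]
tool_rot: [-1.567, 0.059, -0.164]
contact_force: [1.1, -0.3, -0.3]
opening: 0.0824
```

Call:
send_rows(motion=[[[0.012,-0.012,0,0],[0.024,-0.024,0,0],[0.034,-0.034,0,0],[0.034,-0.034,0,0]]])

```text
time: 17.95
tool_pos: [0.5187, -0.0661, 0.2473]
tool_rot: [-1.568, 0.052, -0.165]
contact_force: [-0.1, -0.5, -0.1]
opening: 0.0823
```

Call:
send_rows(motion=[[[-0.045,0,0,0]]])

```text
time: 18.05
tool_pos: [0.4774, -0.0598, 0.2492]
tool_rot: [-1.568, 0.05, -0.165]
contact_force: [-0.0, -0.5, -0.6]
opening: 0.0829
```

Call:
send_rows(motion=[[[0.012,0,0,0],[0.024,0,0,0],[0.034,0,0,0],[0.034,0,0,0]]])

```text
time: 18.45
tool_pos: [0.5121, -0.0656, 0.2478]
tool_rot: [-1.568, 0.049, -0.165]
contact_force: [-0.4, -0.1, 0.7]
opening: 0.0827
```

Call:
send_rows(motion=[[[-0.035,0.035,0,0]]])

```text
time: 18.55
tool_pos: [0.481, -0.0611, 0.2174]
tool_rot: [-1.57, 0.037, -0.165]
contact_force: [1.1, -0.4, -1.2]
opening: 0.0826
```

Call:
send_rows(motion=[[[0.012,-0.012,0,0],[0.024,-0.024,0,0],[0.034,-0.034,0,0],[0.034,-0.034,0,0]]])

```text
time: 18.95
tool_pos: [0.5169, -0.0672, 0.2513]
tool_rot: [-1.57, 0.034, -0.165]
contact_force: [0.4, 0.2, -0.2]
opening: 0.0827
```

Call:
send_rows(motion=[[[-0.035,0.035,0,0]]])

```text
time: 19.05
tool_pos: [0.4858, -0.0627, 0.2202]
tool_rot: [-1.571, 0.022, -0.165]
contact_force: [0.4, 0.8, -0.7]
opening: 0.083
```

Call:
send_rows(motion=[[[0.012,-0.012,0,0],[0.024,-0.024,0,0],[0.034,-0.034,0,0],[0.034,-0.034,0,0]]])

```text
time: 19.45
tool_pos: [0.5207, -0.0685, 0.2541]
tool_rot: [-1.572, 0.02, -0.165]
contact_force: [0.1, 0.3, -0.4]
opening: 0.0828
```

Call:
send_rows(motion=[[[-0.035,0.035,0,0]]])

```text
time: 19.55
tool_pos: [0.4897, -0.064, 0.2223]
tool_rot: [-1.573, 0.009, -0.164]
contact_force: [0.5, -0.4, -2.0]
opening: 0.0823
```

Call:
send_rows(motion=[[[0.012,-0.012,0,0],[0.024,-0.024,0,0],[0.034,-0.034,0,0],[0.034,-0.034,0,0]]])

```text
time: 19.95
tool_pos: [0.524, -0.0697, 0.2563]
tool_rot: [-1.573, 0.008, -0.164]
contact_force: [0.5, -0.6, 0.1]
opening: 0.0831
```

Call:
send_rows(motion=[[[-0.035,0.035,0,0]]])

```text
time: 20.05
tool_pos: [0.4932, -0.0652, 0.2238]
tool_rot: [-1.574, -0.003, -0.164]
contact_force: [-0.3, -0.4, -1.3]
opening: 0.0827
```

Call:
send_rows(motion=[[[-0.012,-0.012,0,0],[-0.024,-0.012,0,0],[-0.036,-0.012,0,0],[-0.036,-0.012,0,0]]])

```text
time: 20.45
tool_pos: [0.4557, -0.0588, 0.2353]
tool_rot: [-1.574, -0.002, -0.164]
contact_force: [0.6, 0.6, 0.9]
opening: 0.0825
```

Vertical again. Checking how the housing lies against the bar.

```bash
python3 - <<'E'
from h import *
planb(-.03,-.002,.072)
cam('top','t13.png');cam('scene','s13.png')
b=cv2.imread('pics/s13.png')[190:310,270:430]
cv2.imwrite('pics/j13s.png',cv2.resize(b,None,fx=5,fy=5,interpolation=cv2.INTER_CUBIC))
b=cv2.imread('pics/t13.png')[105:205,290:450]
cv2.imwrite('pics/j13.png',cv2.resize(b,None,fx=5,fy=5,interpolation=cv2.INTER_CUBIC))
E
```

```text
shift [0.1053 0.1635 0.0016] twist -0.01 now yaw -9.41 pos [ 0.4557 -0.0588  0.2353] t 20.45 F [0.58 0.64 0.95]
board pos -0.1356 -0.003 F 0.47 0.73
```

View pics/j13s.png

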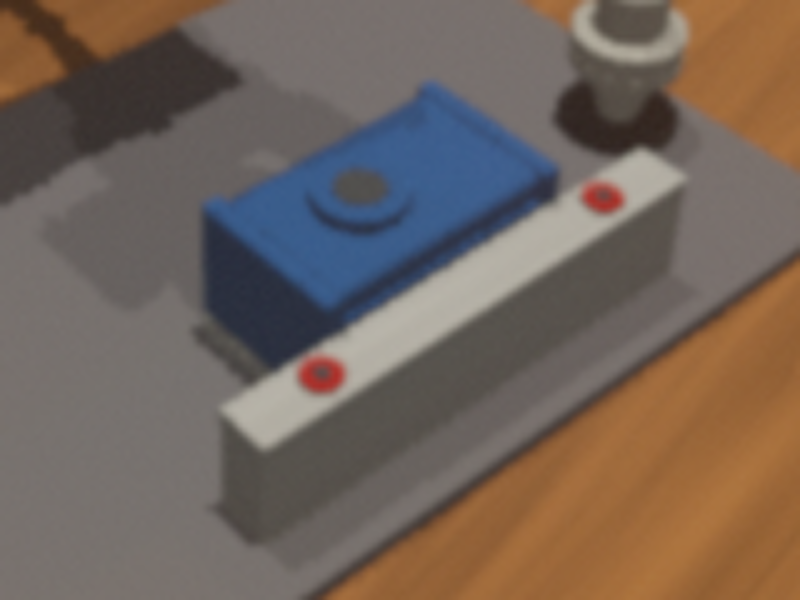

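View pics/j13.png

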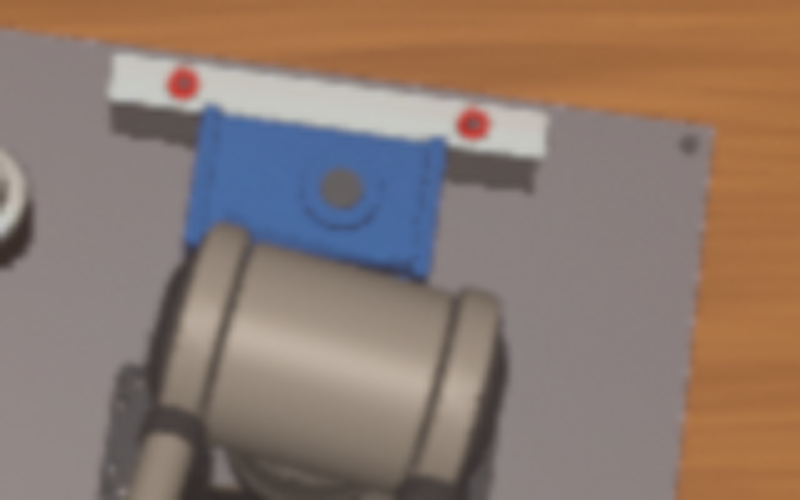

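Call:
send_rows(motion=[[[0.03,0,0.001,0],[0.06,0.03,0.001,0],[0.08,0.075,0.001,0],[0.085,0.115,0.001,0],[0.085,0.145,0.001,0],[0.085,0.16,0.001,0],[0.085,0.165,0.001,0],[0.085,0.165,0.001,0]]])

```text
time: 21.35
tool_pos: [0.5422, -0.073, 0.0703]
tool_rot: [-1.574, -0.003, -0.164]
contact_force: [0.0, -0.1, 0.2]
opening: 0.0825
```

```bash
python3 - <<'E'
from h import *
read_camera('wrist'); read_camera('wrist')
planb(.0178,-.002,.070); print(sensors.observe()['tool_rot'])
E
```

```text
shift [0.0651 0.0022 0.0009] twist -0.01 now yaw -9.41 pos [ 0.5429 -0.0731  0.0719] t 21.45 F [-0.08 -0.2  -0.31]
board pos -0.0473 -0.0029 F -0.04 -0.21
[-1.57467874 -0.00557065 -0.16429917]
```

Call:
send_rows(motion=[[[0.015,0.002,0.001,0],[0.03,0.002,0.001,0],[0.042,0.002,0.001,0],[0.05,0.002,0.001,0],[0.055,0.002,0.001,0],[0.058,0.002,0.001,0],[0.058,0.002,0.001,0]]])

```text
time: 22.15
tool_pos: [0.6004, -0.0817, 0.0704]
tool_rot: [-1.575, -0.006, -0.164]
contact_force: [-1.1, -0.8, 0.9]
opening: 0.0826
```

```bash
python3 - <<'E'
from h import *
read_camera('wrist')
planb(.0178,-.002,.070); print(sensors.observe()['tool_rot'],sensors.observe()['torque'])
E
```

```text
shift [ 0.0073  0.0003 -0.0001] twist -0.01 now yaw -9.41 pos [ 0.6    -0.0816  0.0702] t 22.2 F [-0.48 -0.32  0.11]
board pos 0.0105 -0.0019 F -0.42 -0.4
[-1.57465263 -0.00528266 -0.16422943] [-0.01403496  0.02585109 -0.00787478]
```

Now approach slowly to slight contact, and sample while holding.

Call:
send_rows(motion=[[[0.003,0,0,0],[0.005,0,0,0],[0.0065,0,0,0],[0.0073,0,0,0],[0.0078,0,0,0]]])

```text
time: 22.7
tool_pos: [0.6071, -0.0827, 0.0702]
tool_rot: [-1.575, -0.004, -0.164]
contact_force: [-3.7, 0.9, 3.0]
opening: 0.0825
```

```bash
cat >> h.py <<'E'
def hold(n):
    L=[]
    for i in range(n):
        read_camera('wrist'); s=sensors.observe(); f=np.array(s['contact_force']); L.append([f[:2]@EX,f[2],s['torque'][1],s['tool_rot'][1],(np.array(s['tool_pos'])[:2]-OB)@EX,s['tool_pos'][2]])
    L=np.array(L); print(L.round(4)); print('mean',L.mean(0).round(4),s['time'])
E
python3 - <<'E'
from h import *
hold(4)
E
```

```text
[[-2.8109e+00  1.2574e+00  5.1790e-01 -3.7000e-03  1.7700e-02  7.0200e-02]
 [-3.3432e+00  1.6821e+00  5.9510e-01 -3.8000e-03  1.7700e-02  7.0200e-02]
 [-4.0932e+00  2.5928e+00  6.1800e-01 -3.8000e-03  1.7700e-02  7.0200e-02]
 [-4.1343e+00  2.6491e+00  7.0240e-01 -3.9000e-03  1.7700e-02  7.0200e-02]]
mean [-3.5954  2.0454  0.6083 -0.0038  0.0177  0.0702] 22.9
```

Call:
send_rows(motion=[[[0.0005,-0.0002,0,0],[0.0008,-0.0004,0,0],[0.001,-0.0006,0,0]]])

```text
time: 23.2
tool_pos: [0.6072, -0.0828, 0.0702]
tool_rot: [-1.574, -0.001, -0.165]
contact_force: [-5.3, 0.7, -0.2]
opening: 0.0825
```

```bash
python3 - <<'E'
from h import *
hold(3)
E
```

```text
[[-5.4416e+00  1.2011e+00  9.0160e-01 -1.4000e-03  1.7700e-02  7.0200e-02]
 [-6.3112e+00  1.3417e+00  9.0210e-01 -1.4000e-03  1.7800e-02  7.0200e-02]
 [-5.7812e+00  3.1260e-01  9.9080e-01 -1.4000e-03  1.7700e-02  7.0300e-02]]
mean [-5.8447e+00  9.5180e-01  9.3150e-01 -1.4000e-03  1.7700e-02  7.0200e-02] 23.35
```

Call:
send_rows(motion=[[[0.001,-0.0006,0,0],[0.0014,-0.0008,0,0],[0.0018,-0.001,0,0],[0.0021,-0.0012,0,0]]])

```text
time: 23.75
tool_pos: [0.6072, -0.0827, 0.0703]
tool_rot: [-1.574, 0.004, -0.165]
contact_force: [-9.4, 0.4, -1.1]
opening: 0.0825
```

```bash
python3 - <<'E'
from h import *
hold(3)
E
```

```text
[[-8.6750e+00  7.1390e-01  1.2280e+00  4.1000e-03  1.7700e-02  7.0300e-02]
 [-9.6848e+00 -1.2650e-01  1.1737e+00  4.1000e-03  1.7700e-02  7.0300e-02]
 [-8.7505e+00  6.6950e-01  1.1689e+00  4.1000e-03  1.7700e-02  7.0300e-02]]
mean [-9.0368e+00  4.1900e-01  1.1902e+00  4.1000e-03  1.7700e-02  7.0300e-02] 23.9
```

Call:
send_rows(motion=[[[-0.001,0,0,0],[-0.004,0,0,0],[-0.015,0,0,0],[-0.04,0,0,0],[-0.06,-0.03,0,0],[-0.06,-0.075,0,0],[-0.06,-0.11,0,0],[-0.06,-0.11,0,0]]])

```text
time: 24.7
tool_pos: [0.5517, -0.0733, 0.1864]
tool_rot: [-1.575, -0.008, -0.164]
contact_force: [0.5, -0.2, 0.8]
opening: 0.0823
```

Call:
send_rows(motion=[[[-0.035,0.035,0,0]]])

```text
time: 24.8
tool_pos: [0.5237, -0.0695, 0.1554]
tool_rot: [-1.577, -0.025, -0.164]
contact_force: [0.3, -1.8, -1.9]
opening: 0.0826
```

Call:
send_rows(motion=[[[0.012,-0.012,0,0],[0.024,-0.024,0,0],[0.034,-0.034,0,0],[0.034,-0.034,0,0]]])

```text
time: 25.2
tool_pos: [0.5581, -0.0751, 0.1912]
tool_rot: [-1.577, -0.029, -0.164]
contact_force: [0.0, 0.2, -0.6]
opening: 0.0827
```

Call:
send_rows(motion=[[[-0.035,0.035,0,0]]])

```text
time: 25.3
tool_pos: [0.53, -0.0713, 0.1582]
tool_rot: [-1.579, -0.043, -0.164]
contact_force: [1.2, -0.0, -1.8]
opening: 0.0827
```

Call:
send_rows(motion=[[[0.012,-0.012,0,0],[0.024,-0.024,0,0],[0.034,-0.034,0,0],[0.034,-0.034,0,0]]])

```text
time: 25.7
tool_pos: [0.5631, -0.0766, 0.194]
tool_rot: [-1.579, -0.046, -0.164]
contact_force: [-0.3, -1.2, 0.7]
opening: 0.0826
```

Call:
send_rows(motion=[[[-0.035,0.035,0,0]]])

```text
time: 25.8
tool_pos: [0.5351, -0.0729, 0.1603]
tool_rot: [-1.581, -0.059, -0.163]
contact_force: [0.7, 0.1, -1.2]
opening: 0.0829
```

Call:
send_rows(motion=[[[0.001,0.001,0,0],[0.001,0.001,0,0]]])

```text
time: 26.0
tool_pos: [0.5344, -0.0726, 0.1578]
tool_rot: [-1.58, -0.055, -0.163]
contact_force: [1.6, -0.4, 0.5]
opening: 0.0825
```

```bash
python3 - <<'E'
from h import *
planb(-.03,-.002,.069);planb(.008,-.002,.069)
E
```

```text
shift [0.0208 0.09   0.0025] twist 0.04 now yaw -9.36 pos [ 0.5344 -0.0726  0.1578] t 26.0 F [ 1.57 -0.39  0.5 ]
board pos -0.0558 -0.0037 F 1.61 -0.13
shift [0.0588 0.0921 0.0025] twist 0.04 now yaw -9.36 pos [ 0.5344 -0.0726  0.1578] t 26.0 F [ 1.57 -0.39  0.5 ]
board pos -0.0558 -0.0037 F 1.61 -0.13
```

Call:
send_rows(motion=[[[0.005,0.025,0.0025,0],[0.01,0.055,0.0025,0],[0.016,0.078,0.0025,0],[0.021,0.088,0.0025,0],[0.032,0.091,0.0025,0],[0.044,0.092,0.0025,0],[0.053,0.092,0.0025,0],[0.058,0.092,0.0025,0]]])

```text
time: 26.8
tool_pos: [0.5984, -0.0815, 0.07]
tool_rot: [-1.58, -0.058, -0.163]
contact_force: [0.9, -0.2, 0.5]
opening: 0.0828
```

```bash
python3 - <<'E'
from h import *
hold(2)
planb(.0163,-.002,.069)
E
```

```text
[[-0.351   0.3424 -0.0391 -0.0578  0.0091  0.07  ]
 [-0.0694  0.4746  0.034  -0.0568  0.0082  0.0697]]
mean [-0.2102  0.4085 -0.0026 -0.0573  0.0087  0.0698] 26.9
shift [0.008  0.0012 0.0001] twist 0.04 now yaw -9.36 pos [ 0.5978 -0.0814  0.0697] t 26.9 F [-0.04  0.2   0.47]
board pos 0.0082 -0.0021 F -0.07 0.19
```

Call:
send_rows(motion=[[[0.003,0.0002,0,0],[0.0055,0.0003,0,0],[0.007,0.0004,0,0],[0.0078,0.0004,0,0],[0.0084,0.0004,0,0],[0.009,0.0004,0,0]]])

```text
time: 27.5
tool_pos: [0.606, -0.0828, 0.0697]
tool_rot: [-1.58, -0.055, -0.163]
contact_force: [-3.5, -0.2, 3.0]
opening: 0.083
```

```bash
python3 - <<'E'
from h import *
hold(3)
E
```

```text
[[-2.6967  2.7049  0.525  -0.0551  0.0166  0.0697]
 [-3.8342  2.0729  0.536  -0.0554  0.0166  0.0697]
 [-2.4285  1.7815  0.5842 -0.0554  0.0166  0.0697]]
mean [-2.9865  2.1864  0.5484 -0.0553  0.0166  0.0697] 27.65
```

Call:
send_rows(motion=[[[0.0006,-0.0003,0,0],[0.001,-0.0005,0,0],[0.0014,-0.0007,0,0],[0.0018,-0.0009,0,0],[0.0022,-0.0011,0,0],[0.0025,-0.0012,0,0],[0.0028,-0.0013,0,0]]])

```text
time: 28.35
tool_pos: [0.6063, -0.0828, 0.0699]
tool_rot: [-1.58, -0.049, -0.163]
contact_force: [-8.8, 1.5, -0.2]
opening: 0.0827
```

```bash
python3 - <<'E'
from h import *
hold(4)
E
```

```text
[[-8.1619 -0.4397  1.5109 -0.0489  0.0169  0.0698]
 [-8.7831 -0.2665  1.5007 -0.0491  0.0169  0.0699]
 [-8.2203  0.4775  1.4833 -0.0491  0.0169  0.0699]
 [-8.4372 -0.4871  1.4785 -0.0491  0.0169  0.0699]]
mean [-8.4006 -0.179   1.4934 -0.0491  0.0169  0.0699] 28.55
```

Call:
send_rows(motion=[[[0.0028,-0.0013,0,0],[0.0033,-0.0015,0,0],[0.0037,-0.0017,0,0],[0.0041,-0.0018,0,0],[0.0045,-0.002,0,0],[0.0048,-0.0021,0,0]]])

```text
time: 29.15
tool_pos: [0.6066, -0.0828, 0.07]
tool_rot: [-1.58, -0.038, -0.164]
contact_force: [-13.8, -0.3, -1.0]
opening: 0.0823
```

```bash
python3 - <<'E'
from h import *
hold(4)
E
```

```text
[[-1.38624e+01 -6.38700e-01  2.34660e+00 -3.77000e-02  1.72000e-02
   7.00000e-02]
 [-1.33601e+01 -8.20000e-03  2.38150e+00 -3.77000e-02  1.72000e-02
   7.00000e-02]
 [-1.38368e+01 -1.04360e+00  2.35260e+00 -3.78000e-02  1.72000e-02
   7.00000e-02]
 [-1.30566e+01 -7.11700e-01  2.36690e+00 -3.78000e-02  1.72000e-02
   7.00000e-02]]
mean [-13.529   -0.6006   2.3619  -0.0378   0.0172   0.07  ] 29.35
```

Call:
send_rows(motion=[[[0.005,-0.0021,0,0],[0.0053,-0.0021,0,0]]])

```text
time: 29.55
tool_pos: [0.6069, -0.0829, 0.0702]
tool_rot: [-1.579, -0.025, -0.164]
contact_force: [-16.9, 0.8, 2.1]
opening: 0.0825
```

```bash
python3 - <<'E'
from h import *
hold(26)
cam('scene','s14.png')
E
```

```text
[[-15.4681   0.887    2.7282  -0.0249   0.0174   0.0701]
 [-16.1071   1.2552   2.7512  -0.025    0.0174   0.0701]
 [-15.6953   1.2142   2.7554  -0.0252   0.0174   0.0702]
 [-16.7195   1.0029   2.7371  -0.0252   0.0174   0.0701]
 [-15.4062   2.1551   2.7013  -0.0252   0.0174   0.0701]
 [-15.4237   1.1813   2.6663  -0.0252   0.0174   0.0701]
 [-16.1893   1.2539   2.6954  -0.0252   0.0174   0.0702]
 [-14.7525   1.5502   2.6839  -0.0252   0.0174   0.0701]
 [-14.8145   1.2395   2.6726  -0.0253   0.0174   0.0702]
 [-14.9165   0.8832   2.7119  -0.0252   0.0174   0.0702]
 [-15.0933   1.937    2.7286  -0.0252   0.0174   0.0701]
 [-15.3935   1.3668   2.6443  -0.0252   0.0174   0.0701]
 [-15.2821   1.0545   2.7179  -0.0252   0.0174   0.0701]
 [-16.0281   0.7233   2.7608  -0.0253   0.0174   0.0702]
 [-14.9423   1.9518   2.6986  -0.0252   0.0174   0.0701]
 [-15.7283   1.0879   2.7089  -0.0252   0.0174   0.0701]
 [-14.8984   1.775    2.7061  -0.0252   0.0174   0.0701]
 [-15.0195   1.0262   2.666   -0.0252   0.0174   0.0701]
 [-15.0548   0.5078   2.717   -0.0252   0.0174   0.0701]
 [-14.8893   1.5884   2.6728  -0.0252   0.0174   0.0701]
 [-16.763    0.8386   2.6971  -0.0252   0.0174   0.0701]
 [-16.0231   0.9039   2.7542  -0.0252   0.0174   0.0701]
 [-14.786    0.4889   2.704   -0.0252   0.0174   0.0702]
 [-15.9967   0.6197   2.7091  -0.0253   0.0175   0.0701]
 [-14.7886   1.3264   2.7484  -0.0252   0.0174   0.0701]
 [-15.1884   1.4753   2.7045  -0.0253   0.0174   0.0702]]
mean [-15.4372   1.2036   2.7093  -0.0252   0.0174   0.0701] 30.85
```

Held at 15.4 N total for 1.35 s. Sliding took about 4.7 N, so roughly 10.7 N reached the bar. Backing off now.

Call:
send_rows(motion=[[[0.001,-0.001,0,0],[-0.002,0,0,0],[-0.01,0,0,0],[-0.03,0,0,0],[-0.06,0,0,0],[-0.08,-0.04,0,0],[-0.11,-0.08,0,0],[-0.14,-0.12,0,0]]])

```text
time: 31.7
tool_pos: [0.465, -0.0583, 0.1879]
tool_rot: [-1.58, -0.027, -0.164]
contact_force: [0.6, -0.5, 0.4]
opening: 0.0828
```

Call:
send_rows(motion=[[[-0.03,-0.02,0,0],[-0.06,-0.05,0,0],[-0.07,-0.06,0,0],[-0.07,-0.06,0,0],[-0.07,-0.06,0,0]]])

```text
time: 32.2
tool_pos: [0.3948, -0.0462, 0.2461]
tool_rot: [-1.58, -0.029, -0.164]
contact_force: [0.9, 0.0, -0.0]
opening: 0.0826
```

```bash
python3 - <<'E'
from h import *
planb(-.2,0,.25)
c=cam('top','t15.png');s=cam('scene','s15.png')
b=cv2.imread('pics/s15.png')[190:310,270:430]
cv2.imwrite('pics/j15s.png',cv2.resize(b,None,fx=5,fy=5,interpolation=cv2.INTER_CUBIC))
b=cv2.imread('pics/t15.png')[95:205,270:450]
cv2.imwrite('pics/j15.png',cv2.resize(b,None,fx=4.4,fy=4.4,interpolation=cv2.INTER_CUBIC))
# bar shift check: red caps
for n,c2 in [('top0','t15'),('scene0','s15')]:
    for f in (n,c2):
        im=cv2.imread(f'pics/{f}.png').astype(int); m=((im[:,:,2]>130)&(im[:,:,1]<80)&(im[:,:,0]<80)).astype(np.uint8)
        k,l,st,ce=cv2.connectedComponentsWithStats(m); print(f,[ce[i].round(1).tolist() for i in range(1,k) if 8<st[i,4]<200 and 280<ce[i][0]<430 and 100<ce[i][1]<290])
E
```

```text
shift [-0.0022 -0.004   0.0005] twist 0.02 now yaw -9.38 pos [ 0.3948 -0.0462  0.2461] t 32.2 F [ 0.86  0.   -0.04]
board pos -0.1977 -0.0005 F 0.84 0.14
top0 [[326.1, 121.6], [383.9, 129.6]]
t15 [[326.1, 121.6], [383.9, 129.6]]
scene0 [[409.9, 128.2], [389.9, 229.5], [333.7, 264.6]]
s15 [[410.1, 128.1], [390.0, 229.4], [333.7, 264.6]]
```

View pics/j15s.png

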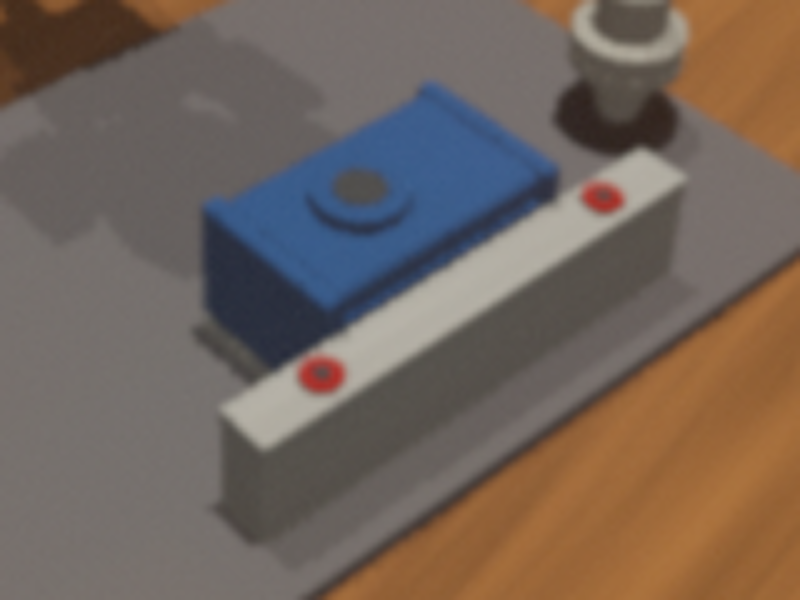

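View pics/j15.png

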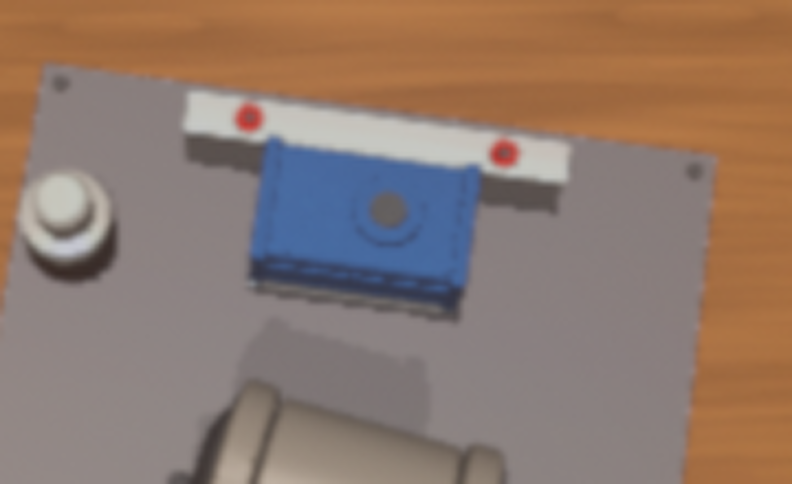

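```bash
python3 - <<'E'
from h import *
c=cam('top');s=cam('scene')
def fit(cam_,pix,z):
    P=np.array([onz(cam_,u,v,z)[:2] for u,v in pix]); B=np.c_[(P-OB)@EX,(P-OB)@EY]
    k=np.polyfit(B[:,1],B[:,0],1); r=B[:,0]-np.polyval(k,B[:,1]); 
    m=abs(r)<.003; k=np.polyfit(B[m,1],B[m,0],1)
    print('  angle',np.degrees(np.arctan(k[0])).round(2),'x at y=0',k[1].round(4),'n',m.sum(),'rms',r[m].std().round(5))
im=c['frame'].astype(float)
# sub-pixel column scan: blueness (b-r) crossing for the +x (upper) edge of the top face
bl=im[:,:,2]-im[:,:,0]; 
up=[];
for u in range(332,379):
    col=bl[115:175,u]; i=np.where(col>40)[0]
    if len(i)==0: continue
    j=i[0]; up.append((u,115+j-1+(40-col[j-1])/(col[j]-col[j-1])))
print('housing top +x edge (top cam), z .096'); fit(c,up,.096)
g=im.mean(2)
def edge(us,v0,v1,sign):
    o=[]
    for u in us:
        d=np.diff(g[v0:v1,u])*sign; j=d.argmax()
        if 0<j<len(d)-1:
            den=d[j-1]-2*d[j]+d[j+1]; sub=0.5*(d[j-1]-d[j+1])/den if den else 0
            o.append((u,v0+j+.5+sub))
    return o
print('bar front top edge left of housing / right'); 
L=edge(range(315,329),118,135,-1)+edge(range(383,397),125,145,-1); fit(c,L,.076)
print('bar back top edge'); fit(c,edge(range(315,396),108,130,1),.076)
im=s['frame'].astype(float); bl=im[:,:,2]-im[:,:,0]
# scene: blue's upper-left edge (-x top edge) between crop (215,205)->(430,85)
o=[]
for u in range(318,352):
    col=bl[195:245,u]; i=np.where(col>40)[0]
    if len(i): j=i[0]; o.append((u,195+j-1+(40-col[j-1])/(col[j]-col[j-1]))) if j>0 else None
print('housing -x top edge (scene)'); fit(s,o,.096)
E
```

```text
housing top +x edge (top cam), z .096
  angle -0.14 x at y=0 0.1121 n 45 rms 0.00077
bar front top edge left of housing / right
  angle 0.03 x at y=0 0.1183 n 28 rms 0.00046
bar back top edge
  angle 0.0 x at y=0 0.149 n 71 rms 0.0013
housing -x top edge (scene)
  angle 0.47 x at y=0 0.0354 n 34 rms 0.00019
```

```bash
python3 - <<'E'
from h import *
c=cam('top');s=cam('scene')
a=c['frame'][115:150,322:392]; cv2.imwrite('pics/z.png',cv2.cvtColor(cv2.resize(a,None,fx=11,fy=11,interpolation=cv2.INTER_CUBIC),cv2.COLOR_RGB2BGR))
# predicted corners if flush: bar face x=.1183
for nm,cc in (('top',c),('scene',s)):
  for y in (-.077,.073):
    for xb,z in ((.1183,.096),(.1183,.076),(.0283,.096),(.0283,.012)):
        p=OB+xb*EX+y*EY; q=proj(cc,[p[0],p[1],z])[0]; print(nm,y,xb,z,q.round(1), 'crop',((q-[322,115])*11).round() if nm=='top' else ((q-[270,190])*5).round())
E
```

```text
top -0.077 0.1183 0.096 [381.2 131.9] crop [652. 186.]
top -0.077 0.1183 0.076 [380.4 134. ] crop [643. 209.]
top -0.077 0.0283 0.096 [377.6 160.4] crop [612. 499.]
top -0.077 0.0283 0.012 [374.5 167.2] crop [578. 574.]
top 0.073 0.1183 0.096 [332.2 125.2] crop [112. 112.]
top 0.073 0.1183 0.076 [332.1 127.3] crop [111. 136.]
top 0.073 0.0283 0.096 [328.  153.5] crop [ 66. 423.]
top 0.073 0.0283 0.012 [327.7 160.7] crop [ 63. 502.]
scene -0.077 0.1183 0.096 [333.5 252.6] crop [318. 313.]
scene -0.077 0.1183 0.076 [333.4 259.2] crop [317. 346.]
scene -0.077 0.0283 0.096 [307.8 231.4] crop [189. 207.]
scene -0.077 0.0283 0.012 [308.4 257.3] crop [192. 336.]
scene 0.073 0.1183 0.096 [381.  223.7] crop [555. 169.]
scene 0.073 0.1183 0.076 [380.2 230.1] crop [551. 200.]
scene 0.073 0.0283 0.096 [354.6 205.8] crop [423.  79.]
scene 0.073 0.0283 0.012 [353.  230.9] crop [415. 205.]
```

View pics/z.png

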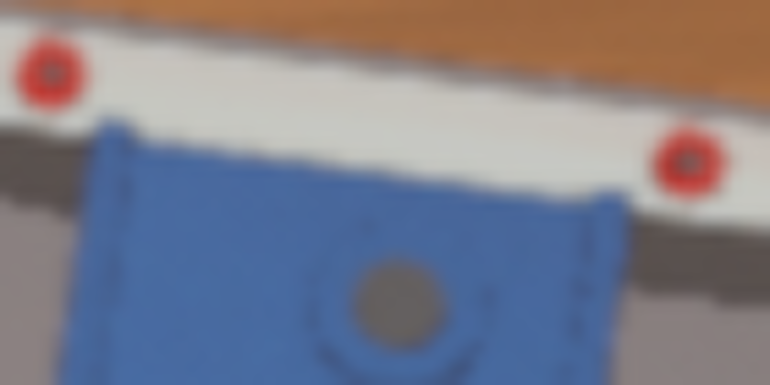

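```bash
python3 -c "
from cell import hand_in,sensors
print(hand_in(), sensors.observe()['time'])"
```

```text
the job is handed in; nothing more can be done
the job is handed in; nothing more can be done
```

I toppled the housing onto its machined face, slid it square against the bar, held it pressed there, backed off and handed in at about 32 s of the 72 s. No verdict was reported.

- **Topple:** I pushed it slowly, high on the boss side. It came down beside the bar without touching the bar or the holder.
- **Pressing:** the final press held 15.4 N in total for 1.3 s. Sliding took about 4.7 N, so about 10.7 N went into the bar. The largest single reading was about 17 N in total.
- **Earlier tries:** two earlier presses, at up to about 14 N and 9 N in total, let the tool tilt. I backed off and straightened it each time, so the housing was pressed three times in all.
- **Bar:** the red magnet caps are at the same pixels as at the start, within 0.1 px in both cameras, so it has not moved.
- **Other objects:** I did not measure whether the oil bottle and gauge moved. The arm stayed clear of both and of the holder, which looks untouched in the last pictures.
- **Squareness:** the top view puts the housing's long bar-side edge 0.14° from my bar direction, and the scene view puts its opposite edge at 0.47°.
- **Tightness, where the checks disagree slightly:** the top view's corners lie about 2 mm short of flush, the same at both ends, which is within the 2 mm calibration. The arm stopped firmly at the same place on each press, so I take it as tight.

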